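# Clamp the lamp stem in the bench clamp

## Task

Clamp the lamp's stem in the bench clamp: swing the yellow hinged cap over onto the stem first, then swing the steel bolt up by its red grip, over the hump of the cap's fork, until it stands fully home against the closed end of the slot, and let go. Feel for that end and stop there rather than straining the bolt against it; do not force the cap, do not shift the lamp out of its rests, and leave the tin, the screwdriver and the LED disc alone.

Things in the scene. Friction and masses are not known exactly. Their poses are not given: they have to be found in the camera images.
- clamp: Grey base plate, 124 x 260 x 10 mm, screwed to the bench, with a tube clamp in its middle and two black V rests. Origin: centre of the plate's underside, on the bench. Its y axis runs along the lamp stem; the cap's hinge is on its +x side (away from the robot), the swing bolt on its -x side. The stem's axis lies 40 mm above the origin.
- cap (a joint): Yellow hinged half of the clamp (250 g), rad: 0 shut, grows as it opens to the +x side, up to 2.05. Starts at 1.15 to 1.65, held by hinge friction; below about 0.5 it falls by its weight and rests on the stem at about 0.065, on a springy rubber pad (11 N/mm). It need not be pressed to 0 by hand: the bolt's nut wedges it down the rest.
- bolt (a joint): Steel swing bolt, rad: 0 upright and home, its 10 mm shank just touching the slot's closed end; grows as it leans out to -x, up to 1.25. Starts at 0.75 to 1.15, stays where left (stiff pivot, 0.12 Nm). Past 0 the slot end stops it and the push rises steeply; over about 20 N at the grip strains it. Held in fingers it may slip and lag behind the hand by up to 0.15 rad.
- cap_hinge (a point): Middle of the cap's hinge axis (parallel to the clamp's y), 34 mm to the +x side of the clamp's origin and 44 mm above it.
- cap_crown (a point): Middle of the outer face of the cap's crown, a flat plate 38 mm wide along the stem and 8 mm thick. With the cap shut it is 34 mm from the hinge axis towards the bolt and 28 mm above it, straight over the stem; the outer face spans from 4 mm behind the hinge axis to 65 mm towards the bolt.
- cap_fork (a point): Seat of the cap's fork, in the middle of its slot (14 mm wide, open at the outer end, a prong of 12 mm on either side). Cap shut: 78 mm from the hinge axis towards the bolt, 13 mm above it. 6 mm further out is a hump 1 mm high; from it a ramp slopes down to the tip, 96 mm from the hinge axis and 3 mm above it.
- bolt_pivot (a point): Middle of the bolt's pivot axis (parallel to the clamp's y), 44 mm to the -x side of the clamp's origin and 20 mm above it.
- bolt_nut (a point): Centre of the dark barrel nut across the bolt: 18 mm in diameter, 38 mm long, axis along y, 46 mm from the pivot. As the bolt swings up it meets the fork's ramp at about 0.55 rad, wedges the cap down (hardest near 0.25 rad, some 8 to 25 N at the grip), runs easily once over the hump from about 0.2 rad, and ends on the seat.
- bolt_grip (a point): Centre of the red T grip at the end of the bolt: a cylinder 22 mm in diameter and 28 mm long, axis along the clamp's y, 90 mm from the pivot; it can be pinched on its flat ends, 28 mm apart.
- lamp_mid (a point): On the axis of the lamp's stem: aluminium tube 34 mm in diameter, from 170 mm on the -y side to 150 mm on the +y side of this point, white spot head 66 mm in diameter on the +y end, about 0.4 kg in all. It lies loose in the V rests, this point within 15 mm of the clamp's middle.
- tin: Bystander: white round tin with brass-coloured lid, 60 mm in diameter, 28 mm high, near the bolt on the +y side. Origin: centre of its underside.
- screwdriver: Bystander: screwdriver with red handle, 180 mm long, lying near the bolt on the -y side. Origin: on the bench under the middle of its length.
- led_disc: Bystander: white LED disc with yellow face, 70 mm in diameter, 12 mm thick, beyond the plate on the hinge side. Origin: centre of its underside.

How it is judged (in metres and radians):
On the way:
1. the cap lies over on the stem while the bolt is still swung out (value of joint cap below 0.15 rad and value of joint bolt above 0.5 rad), for 0.2 s.
At the end, for the whole second after the job is handed in: The cap is shut (within 0.025 rad of 0) under the nut, the bolt stands home in the slot (within 0.04 rad of 0), the stem lies in its rests within 20 mm of where it started, and all is let go (value of joint cap between -0.025 and 0.025 rad and value of joint bolt between -0.04 and 0.04 rad and distance of lamp_mid from where it was at the start of the episode below 0.02 m); the robot touches nothing.
It fails at once if the bolt is strained against the closed end of the slot (over 60 N there, about 20 N at the grip) (contact force between bolt and cap_c4 above 60 N).
It fails at once if the fingers force the cap (contact force between the fingers and cap above 45 N).
It fails at once if the lamp is shifted out of its rests (distance of lamp_mid from where it was at the start of the episode above 0.04 m).
It fails at once if the tin, the screwdriver or the LED disc is disturbed (moved 30 mm) (distance of any of tin, screwdriver, led_disc from where it was at the start of the episode above 0.03 m).
It also fails if it takes over 67 s, if anything falls off the work surface, if the arm or the gripper's body presses on something with over 40 N, if the wrist force passes 120 N, or if a joint passes its speed limit or range.

## Robot

A 6-joint arm with a two-finger parallel gripper is mounted at the origin on the work surface. World frame = base frame: x ahead of the robot, y to its left, z up, the work surface at z = 0. Lengths are in mm, angles in rad, forces in N, time in s.
With the tool pointing down it reaches from about 350 to 875 mm from the base axis. Payload 4.2 kg.
Tool frame: the origin (TCP) lies midway between the tips of the shut fingers; the grasp point (between the pads) lies 19 mm behind it; z points along the fingers, y is the direction in which the jaws open and shut (so a half turn about z gives the same grasp; the last joint's range is limited). The gripper opens to 85 mm and grips with 20 to 120 N. Pads are 22 mm wide; open, the fingers measure 114 mm over their backs; the gripper's body (76 mm by 85 mm) begins 54 mm behind the grasp point. The pads swing forward as they close: fully open they stand 13 mm farther back than shut.
Start: joints at [-1.069, 0.385, 0.008, 0, -1.194, -0.259], TCP at [150.281, -606.642, 208.412] pointing down, gripper open.
Joint ranges: [-3.14, 3.14], [-1.21, 2.06], [-1.07, 1.41], [-3.16, 2.05], [-2.99, -0.16], [-3.1, 3.1]. Speed limits (rad/s): [2.79, 2.79, 3.14, 3.14, 3.14, 3.14].

## Interface

Orientations are given as a unit quaternion [x, y, z, w].
In Python, from bench import read_state, get_image, job_done, search_frame, regions_of gives the robot as it stands.
- The arm moves only by the tool servo_tool, never from a script. Its arguments are lists of equal length, an entry for each row: "turn": the turn, a rotation vector about the world's x, y, z in rad, a list of three; "dp": the shift along the world's x, y, z in m, a list of three; "fingers": the finger opening in m, from 0 to 0.0854. In form: {"turn": [[rx, ry, rz], ...], "dp": [[tx, ty, tz], ...], "fingers": [fingers, ...]}. A call has exactly 5 rows; each row shifts and turns the pose as measured when the row begins; what a row does not reach is not made up. A row lasts 1/8 s, in which the tool goes at most 62.5 mm and 10.7 degrees, less where a joint would pass 70% of its speed; a pose out of reach is approached as far as the arm can. A call is refused whole if a number of a shift passes 0.0625 or a number of a turn 0.188, either way. A call with a gripper value outside its range is refused whole. The fingers move at their own pace and stop on an object; the grip force is fixed at half the most. Time passes only in rows, so rows that do not move let the fingers close, or fill a call up. It gives the time, the measured TCP pose, the force and the opening at its end, in the units of the state.
- read_state(): the state, without advancing time (a new reading comes with each control period).
- get_image(name): name is "side" or "top"; returns a dict with "img" (400x640x3 uint8, red, green, blue), "vfov" (degrees; the focal length in pixels is half the picture's height over the tangent of half this angle, whatever the lens; pixels are square), "cx", "cy" (the principal point, pixels), "k1" (the pictures are not rectified: a ray, as slopes to the right and down, at radius r is drawn at 1 + k1 r^2 times it, then the intrinsics apply), "world_from_camera" (4x4, takes a point from camera to world coordinates). Camera axes: x right, y down, z forward; pixel columns grow to the right and rows downward; lengths in mm; the calibration is good to about 2 mm. A picture is of the moment at which its call begins. There is no depth.
- job_done(): hands the job in, once; it reports no verdict.
Trained networks look in the newest picture that a camera, given by its name, has taken for a name from the list of things; names that differ only in an ending like _2 or _b are one class to them, and where a whole thing is asked for, a point or a joint stands for the part that bears it (a point fixed in the world has none). Each returns a list of dicts, best first, with "score" (0 to 1); they miss things now and then, are a little off and sometimes report something else, mostly with a low value. They report only what shows in the picture. A call takes as long as a camera call.
- search_frame(query, camera): "box" ([left, top, width, height] in pixels, round what is visible of it).
- regions_of(query, camera): "region" (400x640 bool, what is visible of it) and "box" ([left, top, width, height] in pixels, round what is visible of it).
The state is a dict: "clock": time; "joints": joint angles; "joint_vel": joint speeds; "joint_efforts": joint torques, N m; "position": TCP position; "ee_rot": TCP orientation; "contact_force": force on the tool from outside, world axes, zero at the start; "wrist_torque": the same for the moment, N m; "gripper_width": finger opening in mm.
Only numpy, scipy, OpenCV 4.12 (cv2) and the standard library are available. Lean on these libraries where they do the work, as an engineer would, in place of code of your own. Each camera call takes 0.05 s, during which the arm holds its last target. There are 200 camera calls.

## Working session

There is one attempt and no reset: what is moved stays moved. The work goes in short steps, Python scripts to look and compute and a tool call to move; the robot and the scene stay as the last step left them, time stands still between calls to the robot, and variables do not carry over. Pictures are saved under pics/ and viewed, about 8 in all and at most 12, crops included, and the job is handed in when it is done.

Besides the shell and the picture viewer there is one more tool, called after "Call:" by a JSON object that holds its "name" and its "arguments", one argument or row to a line. servo_tool: Moves the arm, as the interface text tells. Its arguments: {"type":"object","properties":{"turn":{"type":"array","items":{"type":"array","items":{"type":"number"}}},"dp":{"type":"array","items":{"type":"array","items":{"type":"number"}}},"fingers":{"type":"array","items":{"type":"number"}}},"required":["turn","dp","fingers"]}

```bash
mkdir -p pics; ls; cat > h.py <<'E'
import numpy as np, cv2
from bench import *
def K(c):
    f=200/np.tan(np.radians(c["vfov"])/2); return np.array([[f,0,c["cx"]],[0,f,c["cy"]],[0,0,1.]])
def ray(c,u,v):
    d=np.array([c["k1"],0,0,0,0.])
    p=cv2.undistortPoints(np.array([[[u,v]]],float),K(c),d)[0,0]
    T=np.array(c["world_from_camera"]); return T[:3,3],T[:3,:3]@np.array([p[0],p[1],1])
def at_z(c,u,v,z):
    o,d=ray(c,u,v); return o+d*(z-o[2])/d[2]
def proj(c,P):
    T=np.linalg.inv(np.array(c["world_from_camera"])); r,_=cv2.Rodrigues(T[:3,:3])
    return cv2.projectPoints(np.atleast_2d(np.array(P,float)),r,T[:3,3],K(c),np.array([c["k1"],0,0,0,0.]))[0][:,0]
E
python3 - <<'E'
from h import *
s=read_state();print(s)
for n in("side","top"):
    c=get_image(n);cv2.imwrite(f"pics/{n}0.png",c["img"][:,:,::-1])
    print(n,c["vfov"],c["cx"],c["cy"],c["k1"],np.round(c["world_from_camera"],2).tolist())
    for q in["clamp","cap","bolt","cap_crown","bolt_nut","bolt_grip","lamp_mid","tin","screwdriver","led_disc"]:
        print(q,[(round(r["score"],2),np.round(r["box"]).tolist()) for r in search_frame(q,n)][:2])
E
```

```text
pics
{'clock': 0.0, 'joints': array([-1.06940276e+00,  3.85528236e-01,  6.63205323e-03, -5.18281734e-04,
       -1.19397641e+00, -2.58624986e-01]), 'joint_vel': array([ 0.00150794,  0.00016222,  0.00195816, -0.00114486, -0.00132414,
       -0.00074264]), 'joint_efforts': array([-1.99301925e-03, -3.92291522e+01,  1.88397181e+01,  4.18608516e+00,
       -4.62908152e-03, -1.01525913e-05]), 'position': array([ 150.13194885, -606.05307794,  207.33829375]), 'ee_rot': array([-1.20991455e-01,  9.92652977e-01,  1.05341735e-03, -1.61396689e-04]), 'contact_force': array([0.11897886, 0.28861329, 0.62571484]), 'wrist_torque': array([-0.01468732, -0.01535992,  0.0060508 ]), 'gripper_width': 85.34541446621255}
side 42.62017152908224 318.9628562729997 200.62254307377685 -0.08925063147551181 [[-1.0, -0.06, 0.07, 475.91], [-0.09, 0.72, -0.69, 839.19], [-0.01, -0.69, -0.72, 931.14], [0.0, 0.0, 0.0, 1.0]]
clamp [(0.83, [280.0, 179.0, 83.0, 89.0])]
cap [(0.67, [282.0, 176.0, 20.0, 42.0])]
bolt [(0.8, [322.0, 200.0, 40.0, 21.0])]
cap_crown [(0.75, [282.0, 178.0, 17.0, 41.0])]
bolt_nut [(0.65, [326.0, 199.
[... 295 characters left out ...]
72083758586 -0.08964136272060241 [[-0.01, -0.99, 0.12, 468.09], [-1.0, 0.01, 0.01, -2.3], [-0.02, -0.12, -0.99, 992.96], [0.0, 0.0, 0.0, 1.0]]
clamp [(0.55, [258.0, 178.0, 104.0, 85.0])]
cap [(0.74, [299.0, 178.0, 18.0, 17.0])]
bolt [(0.57, [304.0, 222.0, 13.0, 36.0])]
cap_crown [(0.49, [297.0, 180.0, 20.0, 18.0]), (0.26, [379.0, 205.0, 13.0, 75.0])]
bolt_nut [(0.85, [307.0, 221.0, 14.0, 35.0])]
bolt_grip [(0.81, [304.0, 220.0, 20.0, 41.0])]
lamp_mid [(0.57, [230.0, 195.0, 151.0, 27.0]), (0.32, [328.0, 149.0, 27.0, 24.0])]
tin [(0.74, [238.0, 247.0, 25.0, 20.0])]
screwdriver [(0.85, [382.0, 216.0, 10.0, 61.0]), (0.64, [299.0, 180.0, 17.0, 15.0])]
led_disc [(0.73, [328.0, 149.0, 27.0, 25.0])]
```

```bash
python3 - <<'E'
import cv2
a=cv2.imread("pics/side0.png")[140:310,220:410];b=cv2.imread("pics/top0.png")[130:300,220:410]
r=lambda i:cv2.resize(i,None,fx=4,fy=4,interpolation=cv2.INTER_CUBIC)[:600]
cv2.imwrite("pics/a.png",r(a)[:, :]);cv2.imwrite("pics/b.png",r(b))
E
```

```text
(no output)
```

View pics/a.png

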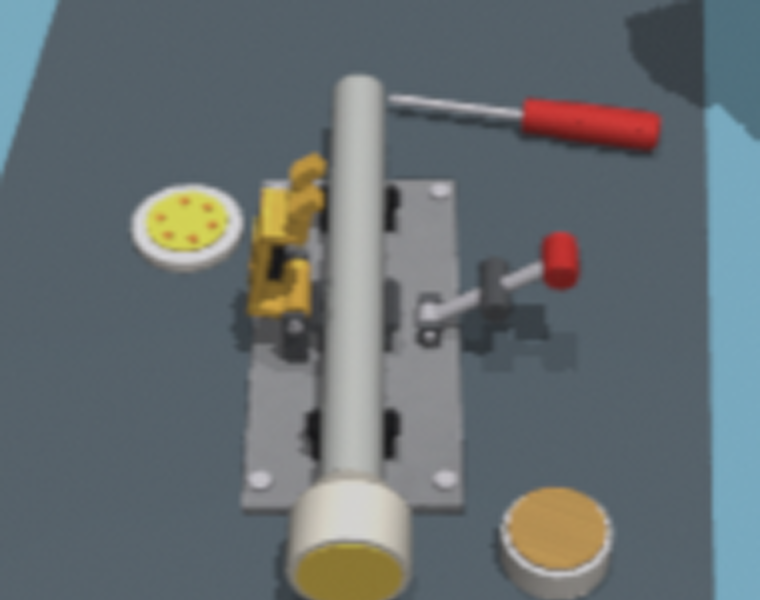

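View pics/b.png

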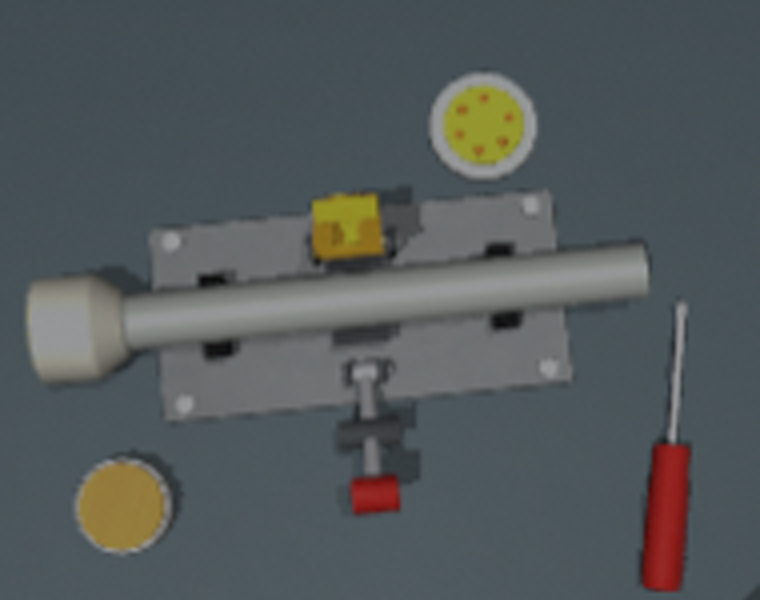

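```bash
cat >> h.py <<'E'
def redgrip(c,box):
    x,y,w,h=[int(v) for v in box]; m=np.zeros((400,640),bool); I=c["img"].astype(int)
    m[y:y+h,x:x+w]=((I[...,0]>100)&(I[...,0]>2*I[...,1])&(I[...,0]>2*I[...,2]))[y:y+h,x:x+w]
    v,u=np.nonzero(m); return u.mean(),v.mean(),len(u)
def tri(a,b):
    (o1,d1),(o2,d2)=a,b; A=np.c_[d1,-d2]; t=np.linalg.lstsq(A,o2-o1,rcond=None)[0]
    p,q=o1+t[0]*d1,o2+t[1]*d2; return (p+q)/2,np.linalg.norm(p-q)
E
python3 - <<'E'
from h import *
ct=get_image("top");cs=get_image("side")
f=lambda u,v:(u/4-.375+220,v/4-.375+(130))
P=[at_z(ct,*f(*q),10)[:2] for q in[(150,231),(549,191),(571,380),(168,420)]]
S=[at_z(ct,*f(*q),11)[:2] for q in[(171,241),(531,204),(549,368),(185,404)]]
P=np.array(P);S=np.array(S);print(P.round(1).tolist(),P.mean(0),S.mean(0))
print("sides",[np.linalg.norm(P[i]-P[(i+1)%4]).round(1) for i in range(4)])
g=lambda u,v:(u/4-.375+220,v/4-.375+(140))
Q=np.array([at_z(cs,*g(*q),10)[:2] for q in[(262,181),(453,181),(463,508),(243,508)]]);print("side",Q.round(1).tolist(),Q.mean(0))
y=((P[0]+P[3])-(P[1]+P[2]));a=np.arctan2(-y[0],y[1]);
x=((P[0]+P[1])-(P[2]+P[3]));print("yaw",a,np.arctan2(x[1],x[0]))
o=P.mean(0)
rt=redgrip(ct,(300,240,30,25));rs=redgrip(cs,(350,190,20,30));print(rt,rs)
p,e=tri(ray(ct,*rt[:2]),ray(cs,*rs[:2]));print("grip",p,e)
for nm,a in(("",a),):
    R=np.array([[np.cos(a),np.sin(a)],[-np.sin(a),np.cos(a)]]);l=R@(p[:2]-o);print("grip local",l,p[2],"ang",np.arctan2(-44-l[0],p[2]-20),"r",np.hypot(-44-l[0],p[2]-20))
# lamp & tin
print("tin",at_z(ct,*f(122,505),28),"led",at_z(ct,*f(483,125),12))
# cap yellow
for c,n in((ct,"t"),(cs,"s")):
    for r in regions_of("cap",n=="t" and "top" or "side")[:1]:
        v,u=np.nonzero(r["region"]);print(n,r["score"],r["box"],len(u),u.mean(),v.mean())
E
```

```text
[[630.8, 163.7], [653.4, -92.1], [532.3, -103.2], [509.9, 151.2]] [581.61642279  29.92017606] [582.19288448  30.15751418]
sides [np.float64(256.7), np.float64(121.6), np.float64(255.4), np.float64(121.6)]
side [[658.2, -90.9], [535.9, -101.1], [511.1, 157.1], [632.9, 167.8]] [584.50856878  33.23246686]
yaw 0.08822599981253751 0.09689547331009556
(np.float64(313.2386363636364), np.float64(253.4090909090909), 88) (np.float64(359.6442307692308), np.float64(204.6346153846154), 104)
grip [463.7613369   19.89552371  69.86658682] 3.387663341318474
grip local [-118.27998958    0.39873625] 69.86658682162368 ang 0.9795703373766601 r 89.46615747208426
tin [456.9752042  176.72338689  28.        ] led [696.665396   -50.55083488  12.        ]
t 0.59 [300.0, 177.1, 18.2, 18.3] 286 305.993006993007 185.92307692307693
s 0.84 [283.4, 173.7, 18.9, 45.6] 496 290.15524193548384 200.33870967741936
```

```bash
cat >> h.py <<'E'
O=np.array([583.0,31.5]);YAW=0.092
def W(x,y,z):
    c,s=np.cos(YAW),np.sin(YAW); return np.array([O[0]+c*x-s*y,O[1]+s*x+c*y,z])
def capP(th,u,y,h): return W(34-u*np.cos(th)+h*np.sin(th),y,44+u*np.sin(th)+h*np.cos(th))
def yel(c,box):
    x,y,w,h=box; H=cv2.cvtColor(c["img"],cv2.COLOR_RGB2HSV); m=np.zeros((400,640),bool)
    m[y:y+h,x:x+w]=((H[...,0]>15)&(H[...,0]<32)&(H[...,1]>140))[y:y+h,x:x+w]; return m
def capfit(ct,cs,bt=(285,165,45,75),bs=(281,165,55,70)):
    M=[yel(ct,bt),yel(cs,bs)]; res=[]
    hull=lambda p:cv2.fillConvexPoly(np.zeros((400,640),np.uint8),cv2.convexHull(np.round(p).astype(np.int32)),1)>0
    Mh=[hull(np.argwhere(m)[:,::-1]) for m in M]
    for th in np.arange(0,2.1,.025):
        pts=[capP(th,u,y,h) for u,h in((-4,28),(65,28),(96,3),(90,0),(-4,18)) for y in(-19,19)]
        res.append((th,*[ (hull(proj(c,pts))&m).sum()/(hull(proj(c,pts))|m).sum() for c,m in zip((ct,cs),Mh)]))
    return np.array(res),[m.sum() for m in M]
E
python3 - <<'E'
from h import *
ct=get_image("top");cs=get_image("side")
r,n=capfit(ct,cs);print(n)
for k in(r[:,1],r[:,2],r[:,1]+r[:,2]):
    i=np.argsort(-k)[:4];print(r[i].round(2).tolist())
E
```

```text
[np.int64(250), np.int64(416)]
[[1.33, 0.9, 0.71], [1.35, 0.89, 0.71], [1.3, 0.84, 0.67], [1.38, 0.83, 0.72]]
[[1.38, 0.83, 0.72], [1.35, 0.89, 0.71], [1.4, 0.73, 0.71], [1.33, 0.9, 0.71]]
[[1.33, 0.9, 0.71], [1.35, 0.89, 0.71], [1.38, 0.83, 0.72], [1.3, 0.84, 0.67]]
```

Call:
{"name": "servo_tool", "arguments": {
  "turn": [
    [0,0,-0.15],
    [0,0,0],
    [0,0,0],
    [0,0,0],
    [0,0,0]
  ],
  "dp": [
    [0.036,0.043,0],
    [0.036,0.043,0],
    [0.036,0.043,0],
    [0.036,0.043,0],
    [0.036,0.043,0]
  ],
  "fingers": [0,0,0,0,0]
}}

```text
clock: 2.02
position: [332.4, -388.3, 207.8]
ee_rot: [-0.04, 0.999, -0.001, 0.0]
contact_force: [1.5, 0.5, 0.3]
gripper_width: -0.0
```

Call:
{"name": "servo_tool", "arguments": {
  "turn": [
    [0,0,0],
    [0,0,0],
    [0,0,0],
    [0,0,0],
    [0,0,0]
  ],
  "dp": [
    [0.036,0.043,0],
    [0.036,0.043,0],
    [0.036,0.043,0],
    [0.036,0.043,0],
    [0.036,0.043,0]
  ],
  "fingers": [0,0,0,0,0]
}}

```text
clock: 2.65
position: [517.9, -165.4, 209.9]
ee_rot: [-0.041, 0.999, -0.002, 0.002]
contact_force: [0.8, -0.3, -0.7]
gripper_width: -0.1
```

Call:
{"name": "servo_tool", "arguments": {
  "turn": [
    [0,0,0.01],
    [0,0,0],
    [0,0,0],
    [0,0,0],
    [0,0,0]
  ],
  "dp": [
    [0.033,0.041,0],
    [0.033,0.041,0],
    [0.033,0.041,0],
    [0.033,0.041,0],
    [0.025,0.041,0]
  ],
  "fingers": [0,0,0,0,0]
}}

```text
clock: 3.28
position: [680.2, 47.6, 210.6]
ee_rot: [-0.047, 0.999, -0.002, 0.004]
contact_force: [0.7, -0.6, 0.0]
gripper_width: 0.4
```

Call:
{"name": "servo_tool", "arguments": {
  "turn": [
    [0,0,0],
    [0,0,0],
    [0,0,0],
    [0,0,0],
    [0,0,0]
  ],
  "dp": [
    [0,0,-0.03],
    [0,0,-0.03],
    [0,0,-0.03],
    [0,0,-0.02],
    [0,0,0]
  ],
  "fingers": [0,0,0,0,0]
}}

```text
clock: 3.9
position: [682.2, 52.4, 96.1]
ee_rot: [-0.049, 0.999, -0.002, 0.004]
contact_force: [0.2, 0.5, 0.2]
gripper_width: 0.3
```

Call:
{"name": "servo_tool", "arguments": {
  "turn": [
    [0,0,0],
    [0,0,0],
    [0,0,0],
    [0,0,0],
    [0,0,0]
  ],
  "dp": [
    [-0.008,-0.005,0],
    [-0.008,-0.005,0.001],
    [-0.008,-0.004,0.001],
    [-0.008,-0.001,0.001],
    [-0.008,-0.001,0.001]
  ],
  "fingers": [0,0,0,0,0]
}}

```text
clock: 4.53
position: [641.5, 35.2, 104.8]
ee_rot: [-0.049, 0.999, -0.002, 0.007]
contact_force: [0.5, 0.7, 0.4]
gripper_width: 0.3
```

Call:
{"name": "servo_tool", "arguments": {
  "turn": [
    [0,0,0],
    [0,0,0],
    [0,0,0],
    [0,0,0],
    [0,0,0]
  ],
  "dp": [
    [-0.008,-0.001,0],
    [-0.008,-0.001,0],
    [-0.008,-0.001,0],
    [-0.008,-0.001,0],
    [-0.008,-0.001,0]
  ],
  "fingers": [0,0,0,0,0]
}}

```text
clock: 5.15
position: [600.3, 30.6, 106.0]
ee_rot: [-0.05, 0.999, -0.001, 0.009]
contact_force: [1.5, 0.1, 0.3]
gripper_width: -0.2
```

Call:
{"name": "servo_tool", "arguments": {
  "turn": [
    [0,0,0],
    [0,0,0],
    [0,0,0],
    [0,0,0],
    [0,0,0]
  ],
  "dp": [
    [-0.008,0,-0.004],
    [-0.008,0,-0.004],
    [-0.008,0,-0.003],
    [-0.004,0,0],
    [0,0,0]
  ],
  "fingers": [0,0,0,0,0]
}}

```text
clock: 5.78
position: [568.0, 29.8, 93.5]
ee_rot: [-0.05, 0.999, -0.002, 0.007]
contact_force: [0.5, -0.7, 0.2]
gripper_width: 0.0
```

```bash
python3 - <<'E'
from h import *
cs=get_image("side")
cv2.imwrite("pics/c.png",cv2.resize(cs["img"][100:300,220:410,::-1],None,fx=3,fy=3))
E
```

```text
(no output)
```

View pics/c.png

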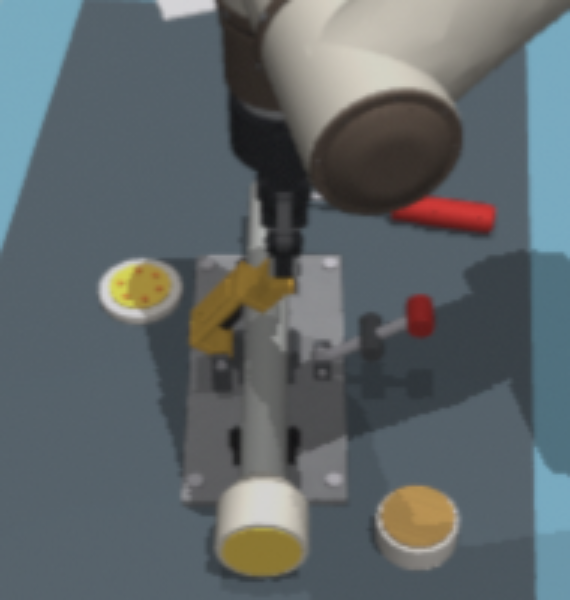

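Call:
{"name": "servo_tool", "arguments": {
  "turn": [
    [0,0,0],
    [0,0,0],
    [0,0,0],
    [0,0,0],
    [0,0,0]
  ],
  "dp": [
    [-0.006,0,-0.003],
    [-0.006,0,-0.003],
    [-0.006,0,-0.002],
    [-0.005,0,0],
    [0,0,0]
  ],
  "fingers": [0,0,0,0,0]
}}

```text
clock: 6.45
position: [544.5, 27.8, 84.4]
ee_rot: [-0.049, 0.999, -0.003, 0.008]
contact_force: [1.1, -2.4, 0.3]
gripper_width: 0.1
```

```bash
python3 - <<'E'
from h import *
ct=get_image("top");cs=get_image("side")
r,n=capfit(ct,cs);print(n)
i=np.argsort(-r[:,2])[:4];print(r[i].round(2).tolist())
print(search_frame("cap","side")[:1])
E
```

```text
Traceback (most recent call last):
  File "h.py", line 31, in capfit
    Mh=[hull(np.argwhere(m)[:,::-1]) for m in M]
        ~~~~^^^^^^^^^^^^^^^^^^^^^^^^
  File "h.py", line 30, in <lambda>
    hull=lambda p:cv2.fillConvexPoly(np.zeros((400,640),np.uint8),cv2.convexHull(np.round(p).astype(np.int32)),1)>0
                  ~~~~~~~~~~~~~~~~~~^^^^^^^^^^^^^^^^^^^^^^^^^^^^^^^^^^^^^^^^^^^^^^^^^^^^^^^^^^^^^^^^^^^^^^^^^^^^^
cv2.error: OpenCV(4.12.0) /io/opencv/modules/imgproc/src/drawing.cpp:2404: error: (-215:Assertion failed) points.checkVector(2, CV_32S) >= 0 in function 'fillConvexPoly'
```

Call:
{"name": "servo_tool", "arguments": {
  "turn": [
    [0,0,0],
    [0,0,0],
    [0,0,0],
    [0,0,0],
    [0,0,0]
  ],
  "dp": [
    [0,0,0.03],
    [0,0,0.03],
    [-0.04,0,0.03],
    [-0.05,-0.005,0.01],
    [-0.06,-0.01,0]
  ],
  "fingers": [0,0,0,0.05,0.05]
}}

```text
clock: 7.18
position: [393.8, 17.0, 186.5]
ee_rot: [-0.049, 0.999, -0.0, 0.007]
contact_force: [-1.3, 0.9, 0.3]
gripper_width: 35.6
```

```bash
python3 - <<'E'
from h import *
ct=get_image("top");cs=get_image("side")
cv2.imwrite("pics/d.png",cv2.resize(cs["img"][100:300,220:410,::-1],None,fx=3,fy=3))
M=yel(cs,(275,165,70,60));print(M.sum())
pts=np.argwhere(M)[:,::-1]
hull=lambda p:cv2.fillConvexPoly(np.zeros((400,640),np.uint8),cv2.convexHull(np.round(p).astype(np.int32)),1)>0
m=hull(pts);R=[]
for th in np.arange(0,1.5,.02):
    h=hull(proj(cs,[capP(th,u,y,h) for u,h in((-4,28),(65,28),(96,3),(90,0),(-4,18)) for y in(-19,19)])); R.append(((h&m).sum()/(h|m).sum(),th))
print(sorted(R)[-4:])
E
```

```text
565
[(np.float64(0.6705653021442495), np.float64(0.72)), (np.float64(0.6749760306807286), np.float64(0.68)), (np.float64(0.6772639691714836), np.float64(0.74)), (np.float64(0.6791907514450867), np.float64(0.7000000000000001))]
```

View pics/d.png

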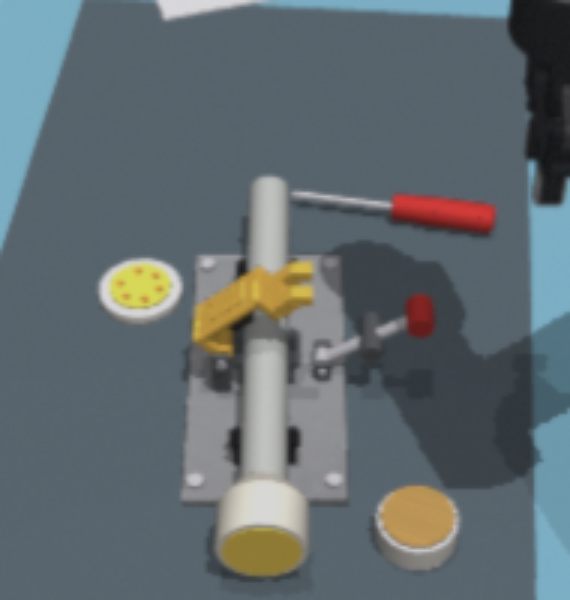

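Call:
{"name": "servo_tool", "arguments": {
  "turn": [
    [0,0,0],
    [0,0,0],
    [0,0,0],
    [0,0,0],
    [0,0,0]
  ],
  "dp": [
    [0.045,0.003,0],
    [0.045,0.003,0],
    [0.045,0.003,0],
    [0.035,0.003,0],
    [0.004,0,-0.01]
  ],
  "fingers": [0,0,0,0,0]
}}

```text
clock: 7.9
position: [567.6, 31.1, 177.4]
ee_rot: [-0.052, 0.999, 0.003, 0.008]
contact_force: [0.2, 0.6, -0.1]
gripper_width: 0.0
```

Call:
{"name": "servo_tool", "arguments": {
  "turn": [
    [0,0,0],
    [0,0,0],
    [0,0,0],
    [0,0,0],
    [0,0,0]
  ],
  "dp": [
    [0.001,0,-0.02],
    [0,0,-0.02],
    [0,0,-0.01],
    [0,0,-0.01],
    [0,0,-0.005]
  ],
  "fingers": [0,0,0,0,0]
}}

```text
clock: 8.52
position: [566.6, 32.8, 108.8]
ee_rot: [-0.052, 0.999, 0.005, 0.007]
contact_force: [1.1, 0.2, 0.3]
gripper_width: -0.1
```

Call:
{"name": "servo_tool", "arguments": {
  "turn": [
    [0,0,0],
    [0,0,0],
    [0,0,0],
    [0,0,0],
    [0,0,0]
  ],
  "dp": [
    [0,0,-0.004],
    [0,0,-0.004],
    [0,0,-0.004],
    [0,0,-0.003],
    [0,0,-0.001]
  ],
  "fingers": [0,0,0,0,0]
}}

```text
clock: 9.15
position: [567.3, 33.0, 92.9]
ee_rot: [-0.052, 0.999, 0.005, 0.008]
contact_force: [0.1, -1.1, 0.8]
gripper_width: -0.0
```

Call:
{"name": "servo_tool", "arguments": {
  "turn": [
    [0,0,0],
    [0,0,0],
    [0,0,0],
    [0,0,0],
    [0,0,0]
  ],
  "dp": [
    [0,0,-0.003],
    [0,0,-0.003],
    [0,0,-0.002],
    [0,0,-0.001],
    [0,0,0]
  ],
  "fingers": [0,0,0,0,0]
}}

```text
clock: 9.78
position: [566.7, 32.9, 83.7]
ee_rot: [-0.052, 0.999, 0.005, 0.008]
contact_force: [-0.5, 1.2, -0.1]
gripper_width: 0.1
```

Call:
{"name": "servo_tool", "arguments": {
  "turn": [
    [0,0,0],
    [0,0,0],
    [0,0,0],
    [0,0,0],
    [0,0,0]
  ],
  "dp": [
    [0,0,0.03],
    [0,0,0.03],
    [-0.04,-0.002,0.03],
    [-0.05,-0.005,0.01],
    [-0.045,-0.005,0]
  ],
  "fingers": [0,0,0,0.05,0.05]
}}

```text
clock: 10.4
position: [433.1, 21.6, 185.0]
ee_rot: [-0.052, 0.999, 0.005, 0.01]
contact_force: [-0.5, -0.0, 0.1]
gripper_width: 35.9
```

```bash
python3 - <<'E'
from h import *
cs=get_image("side");ct=get_image("top")
cv2.imwrite("pics/e.png",cv2.resize(cs["img"][100:300,220:410,::-1],None,fx=3,fy=3))
rs=redgrip(cs,(345,185,25,35));print(rs);print([ (r["score"],r["box"]) for r in search_frame("bolt_grip","top")][:1])
E
```

```text
(np.float64(359.5), np.float64(203.11428571428573), 70)
[(0.52, [303.7, 219.5, 17.7, 36.1])]
```

View pics/e.png

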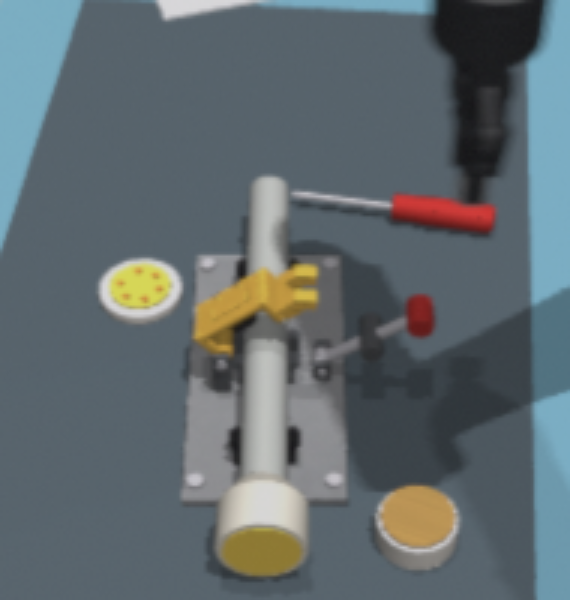

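```bash
python3 - <<'E'
from h import *
cs=get_image("side");ct=get_image("top")
for th in(.065,.2,.35,.5,.65,.8):
    print(th,((proj(cs,[capP(th,65,-19,28),capP(th,65,19,28),capP(th,96,-19,3),capP(th,96,19,3),capP(th,-4,-19,28),capP(th,-4,19,28)])-[220,100])*3).round().tolist())
    print('  top',((proj(ct,[capP(th,65,-19,28),capP(th,65,19,28),capP(th,96,-19,3),capP(th,96,19,3)])-[220,130])*4).round().tolist())
cv2.imwrite("pics/f.png",np.hstack([cv2.resize(cs["img"][170:240,270:340,::-1],(420,420)),cv2.resize(ct["img"][160:230,280:340,::-1],(360,420))]))
E
```

```text
0.065 [[303.0, 292.0], [303.0, 328.0], [345.0, 312.0], [346.0, 348.0], [215.0, 296.0], [213.0, 332.0]]
  top [[388.0, 334.0], [324.0, 340.0], [394.0, 391.0], [331.0, 397.0]]
0.2 [[297.0, 284.0], [297.0, 320.0], [342.0, 301.0], [343.0, 337.0], [210.0, 297.0], [208.0, 333.0]]
  top [[387.0, 324.0], [323.0, 331.0], [394.0, 386.0], [330.0, 392.0]]
0.35 [[288.0, 277.0], [288.0, 313.0], [337.0, 288.0], [338.0, 324.0], [205.0, 299.0], [203.0, 335.0]]
  top [[386.0, 311.0], [321.0, 318.0], [393.0, 377.0], [328.0, 384.0]]
0.5 [[278.0, 271.0], [277.0, 306.0], [329.0, 277.0], [330.0, 313.0], [201.0, 301.0], [199.0, 337.0]]
  top [[384.0, 296.0], [319.0, 303.0], [391.0, 365.0], [326.0, 371.0]]
0.65 [[266.0, 265.0], [265.0, 301.0], [318.0, 266.0], [319.0, 302.0], [197.0, 303.0], [195.0, 339.0]]
  top [[382.0, 280.0], [317.0, 287.0], [390.0, 349.0], [323.0, 356.0]]
0.8 [[253.0, 261.0], [252.0, 297.0], [305.0, 256.0], [305.0, 292.0], [194.0, 306.0], [191.0, 342.0]]
  top [[381.0, 262.0], [314.0, 269.0], [388.0, 330.0], [321.0, 337.0]]
```

View pics/f.png

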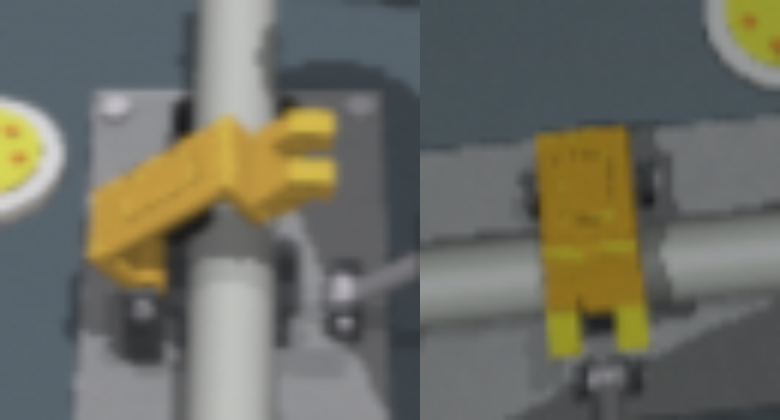

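Call:
{"name": "servo_tool", "arguments": {
  "turn": [
    [0,0,0],
    [0,0,0],
    [0,0,0],
    [0,0,0],
    [0,0,0]
  ],
  "dp": [
    [0.045,0.003,0],
    [0.045,0.002,0],
    [0.045,0.001,0],
    [0.022,0,-0.01],
    [0.003,0,-0.02]
  ],
  "fingers": [0,0,0,0,0]
}}

```text
clock: 11.28
position: [607.9, 28.5, 152.2]
ee_rot: [-0.052, 0.999, 0.005, 0.012]
contact_force: [-1.2, 0.9, 0.2]
gripper_width: -0.4
```

Call:
{"name": "servo_tool", "arguments": {
  "turn": [
    [0,0,0],
    [0,0,0],
    [0,0,0],
    [0,0,0],
    [0,0,0]
  ],
  "dp": [
    [0,0,-0.02],
    [0,0,-0.015],
    [0,0,-0.004],
    [0,0,-0.004],
    [0,0,-0.004]
  ],
  "fingers": [0,0,0,0,0]
}}

```text
clock: 11.9
position: [612.0, 28.3, 99.4]
ee_rot: [-0.051, 0.999, 0.004, 0.011]
contact_force: [0.5, 0.2, 0.4]
gripper_width: 0.0
```

Call:
{"name": "servo_tool", "arguments": {
  "turn": [
    [0,0,0],
    [0,0,0],
    [0,0,0],
    [0,0,0],
    [0,0,0]
  ],
  "dp": [
    [-0.006,0.002,0],
    [-0.006,0.002,0],
    [-0.005,0,-0.002],
    [-0.003,0,-0.003],
    [0,0,-0.003]
  ],
  "fingers": [0,0,0,0,0]
}}

```text
clock: 12.52
position: [590.9, 33.0, 93.0]
ee_rot: [-0.051, 0.999, 0.004, 0.013]
contact_force: [0.6, -0.2, -0.2]
gripper_width: 0.1
```

Call:
{"name": "servo_tool", "arguments": {
  "turn": [
    [0,0,0],
    [0,0,0],
    [0,0,0],
    [0,0,0],
    [0,0,0]
  ],
  "dp": [
    [0,0,-0.003],
    [0,0,-0.003],
    [0,0,-0.002],
    [0,0,-0.001],
    [0,0,0]
  ],
  "fingers": [0,0,0,0,0]
}}

```text
clock: 13.15
position: [591.1, 32.8, 82.9]
ee_rot: [-0.051, 0.999, 0.004, 0.013]
contact_force: [0.6, 0.1, 0.4]
gripper_width: 0.3
```

```bash
python3 - <<'E'
from h import *
cs=get_image("side");print(read_state()["contact_force"])
M=yel(cs,(305,170,40,60));v,u=np.nonzero(M);k=u.argmax();print("tip px",u.max(),v[u==u.max()],"3x",(u.max()+.5-220)*3,(v[u>u.max()-2].min()-100)*3)
E
```

```text
[ 0.63554555 -0.51195448 -0.38517524]
tip px 324 [190 191 192 193 198 199 200 201 202] 3x 313.5 267
```

```bash
python3 - <<'E'
from h import *
cs=get_image("side");ct=get_image("top")
I=cs["img"][:,:,::-1].copy();J=ct["img"][:,:,::-1].copy()
for a,c in((I,cs),(J,ct)):
    for p in proj(c,[read_state()["position"]]): cv2.circle(a,tuple(int(v) for v in p),1,(255,0,255),-1)
cv2.imwrite("pics/g.png",np.hstack([cv2.resize(I[130:230,270:350],(400,500)),cv2.resize(J[130:230,280:360],(400,500))]))
E
```

```text
(no output)
```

View pics/g.png

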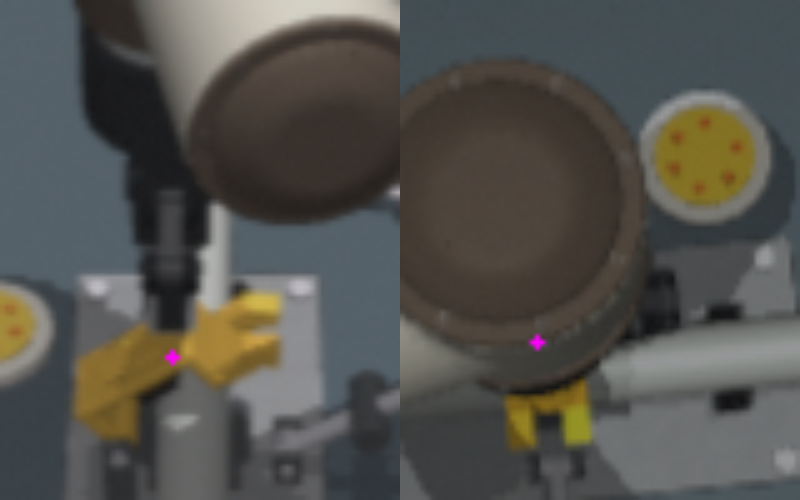

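Call:
{"name": "servo_tool", "arguments": {
  "turn": [
    [0,0,0],
    [0,0,0],
    [0,0,0],
    [0,0,0],
    [0,0,0]
  ],
  "dp": [
    [0,0,-0.003],
    [0,0,-0.003],
    [0,0,-0.003],
    [0,0,-0.001],
    [0,0,0]
  ],
  "fingers": [0,0,0,0,0]
}}

```text
clock: 13.92
position: [591.3, 32.9, 72.4]
ee_rot: [-0.051, 0.999, 0.004, 0.013]
contact_force: [-0.1, 1.1, -0.7]
gripper_width: 0.0
```

```bash
cat > tip.py <<'E'
from h import *
cs=get_image("side");s=read_state();print(s["contact_force"],s["position"])
M=yel(cs,(305,170,45,60));v,u=np.nonzero(M);print("tip 3x",(u.max()+1-220)*3,(v[u>u.max()-2].min()-100)*3)
E
python3 tip.py
```

```text
[-0.20155565 -0.42485946 -0.33930823] [591.21999345  32.860633    72.46164082]
tip 3x 327 279
```

Call:
{"name": "servo_tool", "arguments": {
  "turn": [
    [0,0,0],
    [0,0,0],
    [0,0,0],
    [0,0,0],
    [0,0,0]
  ],
  "dp": [
    [0,0,-0.003],
    [0,0,-0.003],
    [0,0,-0.002],
    [0,0,0],
    [0,0,0]
  ],
  "fingers": [0,0,0,0,0]
}}

```text
clock: 14.6
position: [591.2, 32.9, 63.8]
ee_rot: [-0.051, 0.999, 0.004, 0.013]
contact_force: [-0.1, 0.3, -0.3]
gripper_width: 0.2
```

```bash
python3 tip.py
```

```text
[0.01575942 0.6795002  0.22520095] [591.15179152  32.8208144   63.81296906]
tip 3x 339 297
```

Call:
{"name": "servo_tool", "arguments": {
  "turn": [
    [0,0,0],
    [0,0,0],
    [0,0,0],
    [0,0,0],
    [0,0,0]
  ],
  "dp": [
    [0,0,0.03],
    [0,0,0.04],
    [-0.03,-0.002,0.04],
    [-0.05,-0.003,0],
    [-0.06,-0.005,0]
  ],
  "fingers": [0,0,0,0,0]
}}

```text
clock: 15.28
position: [450.9, 23.0, 176.0]
ee_rot: [-0.051, 0.999, 0.004, 0.013]
contact_force: [-0.1, -0.0, 2.1]
gripper_width: -0.0
```

Call:
{"name": "servo_tool", "arguments": {
  "turn": [
    [0,0,0],
    [0,0,0],
    [0,0,0],
    [0,0,0],
    [0,0,0]
  ],
  "dp": [
    [-0.025,-0.003,0],
    [-0.01,0,0],
    [0,0,-0.02],
    [0,0,-0.02],
    [0,0,0]
  ],
  "fingers": [0,0,0,0,0]
}}

```text
clock: 15.9
position: [414.0, 20.2, 137.4]
ee_rot: [-0.052, 0.999, 0.005, 0.016]
contact_force: [-0.5, 0.2, 0.7]
gripper_width: -0.1
```

```bash
python3 - <<'E'
exec(open("tip.py").read())
I=cs["img"][:,:,::-1].copy();p=s["position"]
for q in proj(cs,[p,p+[0,0,20]]): print(q); cv2.circle(I,tuple(int(v) for v in q),1,(255,0,255),-1)
cv2.imwrite("pics/i.png",cv2.resize(I[100:300,220:440],None,fx=3,fy=3,interpolation=2))
E
```

```text
[0.91886805 0.0962047  0.35507941] [414.91679222  20.4217053  138.31236008]
tip 3x 345 312
[383.98567622 184.92120397]
[384.73648512 178.36922363]
```

View pics/i.png

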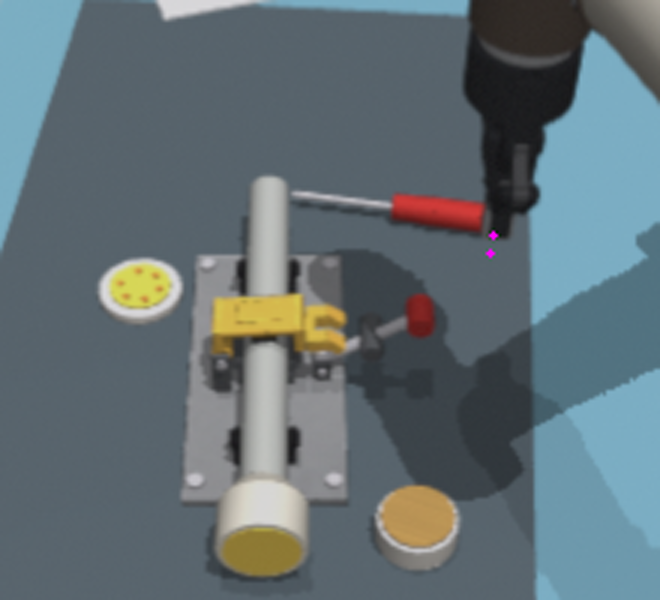

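Call:
{"name": "servo_tool", "arguments": {
  "turn": [
    [0,0,0],
    [0,0,0],
    [0,0,0],
    [0,0,0],
    [0,0,0]
  ],
  "dp": [
    [0,0,-0.03],
    [0,0,-0.03],
    [0,0,-0.025],
    [0,0,-0.01],
    [0.005,0,0]
  ],
  "fingers": [0,0,0,0,0]
}}

```text
clock: 16.58
position: [427.5, 23.0, 45.7]
ee_rot: [-0.053, 0.998, 0.007, 0.024]
contact_force: [0.8, 0.3, -0.1]
gripper_width: -0.0
```

Call:
{"name": "servo_tool", "arguments": {
  "turn": [
    [0,0,0],
    [0,0,0],
    [0,0,0],
    [0,0,0],
    [0,0,0]
  ],
  "dp": [
    [0.005,0,0],
    [0.005,0,0],
    [0.005,0.001,0.002],
    [0.005,0,0.004],
    [0.004,0,0.004]
  ],
  "fingers": [0,0,0,0,0]
}}

```text
clock: 17.2
position: [452.5, 24.0, 58.0]
ee_rot: [-0.052, 0.998, 0.007, 0.023]
contact_force: [0.2, -0.2, 0.9]
gripper_width: -0.0
```

```bash
cat > g.py <<'E'
from h import *
cs=get_image("side");s=read_state();print(s["contact_force"].round(1),s["position"].round(1),s["clock"])
r=redgrip(cs,(318,170,60,50));print(r)
b=[]
for a in np.arange(-.1,1.2,.01):
    q=proj(cs,[W(-44-90*np.sin(a),0,20+90*np.cos(a))])[0]; b.append((np.hypot(*(q-r[:2])),a))
print("bolt",min(b))
M=yel(cs,(305,170,45,60));v,u=np.nonzero(M);print("tip 3x",(u.max()+1-220)*3,(v[u>u.max()-2].min()-100)*3)
E
python3 g.py
```

```text
[0.7 0.3 0.6] [454.3  24.5  58.9] 17.25
(np.float64(357.3), np.float64(190.62857142857143), 70)
bolt (np.float64(9.56890491874288), np.float64(0.6799999999999996))
tip 3x 345 312
```

```bash
sed -i 's/^r=redgrip.*/cs["img"][:180,348:]=0\nr=redgrip(cs,(310,150,60,70));print(r)/' g.py; echo 'print([proj(cs,[W(-44-90*np.sin(a),0,20+90*np.cos(a))])[0].round(1).tolist() for a in (0,.5,.98)])'>>g.py; python3 g.py
```

```text
[-0.2  0.6 -1.2] [454.4  24.6  58.7] 17.3
(np.float64(357.9166666666667), np.float64(202.36111111111111), 36)
bolt (np.float64(0.32974899567655236), np.float64(0.8799999999999996))
tip 3x 345 312
[[327.7, 192.8], [346.6, 196.1], [359.9, 204.8]]
```

Call:
{"name": "servo_tool", "arguments": {
  "turn": [
    [0,0,0],
    [0,0,0],
    [0,0,0],
    [0,0,0],
    [0,0,0]
  ],
  "dp": [
    [0.004,-0.001,0.004],
    [0.004,-0.001,0.004],
    [0.004,-0.001,0.004],
    [0.004,-0.001,0.003],
    [0.003,0,0.002]
  ],
  "fingers": [0,0,0,0,0]
}}

```text
clock: 17.92
position: [476.1, 20.7, 77.6]
ee_rot: [-0.053, 0.998, 0.008, 0.027]
contact_force: [-0.8, 0.7, -0.2]
gripper_width: -0.7
```

```bash
python3 g.py
```

```text
[ 1.  -0.   0.4] [476.8  20.8  77.9] 17.975
(np.float64(360.05172413793105), np.float64(202.55172413793105), 58)
bolt (np.float64(1.6341445586669887), np.float64(0.9299999999999996))
tip 3x 342 312
[[327.7, 192.8], [346.6, 196.1], [359.9, 204.8]]
```

Call:
{"name": "servo_tool", "arguments": {
  "turn": [
    [0,0,0],
    [0,0,0],
    [0,0,0],
    [0,0,0],
    [0,0,0]
  ],
  "dp": [
    [-0.02,0,0.005],
    [-0.025,0,0],
    [-0.008,0,-0.015],
    [0,0,-0.02],
    [0,0,-0.008]
  ],
  "fingers": [0,0,0,0,0]
}}

```text
clock: 18.6
position: [423.0, 21.0, 39.7]
ee_rot: [-0.053, 0.998, 0.008, 0.028]
contact_force: [0.9, 0.5, 0.7]
gripper_width: -0.2
```

```bash
python3 g.py; python3 - <<'E'
from h import *
cs=get_image("side");I=cs["img"][:,:,::-1].copy();p=read_state()["position"]
cv2.imwrite("pics/j.png",cv2.resize(I[120:270,280:420],None,fx=4,fy=4,interpolation=2))
E
```

```text
[-0.5 -0.3 -1.2] [422.8  20.9  39.2] 18.65
(np.float64(358.921875), np.float64(202.203125), 64)
bolt (np.float64(1.1118667270095497), np.float64(0.8999999999999996))
tip 3x 345 312
[[327.7, 192.8], [346.6, 196.1], [359.9, 204.8]]
```

View pics/j.png

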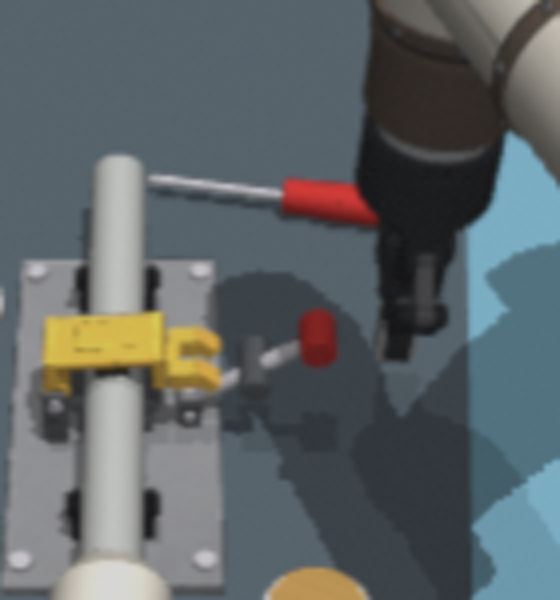

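Call:
{"name": "servo_tool", "arguments": {
  "turn": [
    [0,0,0],
    [0,0,0],
    [0,0,0],
    [0,0,0],
    [0,0,0]
  ],
  "dp": [
    [0.006,0,0],
    [0.006,0.001,0],
    [0.006,0,0],
    [0.006,0.001,0],
    [0.005,0,0.001]
  ],
  "fingers": [0,0,0,0,0]
}}

```text
clock: 19.32
position: [444.7, 20.4, 39.8]
ee_rot: [-0.051, 0.999, 0.006, 0.018]
contact_force: [-10.4, 4.0, 3.7]
gripper_width: 0.0
```

```bash
sed -i 's/>100)/>70)/' h.py; python3 g.py
```

```text
[-11.4   3.5   4.6] [444.8  20.3  39.8] 19.375
(np.float64(359.0373831775701), np.float64(204.3551401869159), 107)
bolt (np.float64(0.36001843484831175), np.float64(0.9499999999999994))
tip 3x 345 312
[[327.7, 192.8], [346.6, 196.1], [359.9, 204.8]]
```

Call:
{"name": "servo_tool", "arguments": {
  "turn": [
    [0,0,0],
    [0,0,0],
    [0,0,0],
    [0,0,0],
    [0,0,0]
  ],
  "dp": [
    [-0.008,0,0],
    [0,0,-0.012],
    [0.005,0,0],
    [0.004,0,0],
    [0.004,0,0]
  ],
  "fingers": [0,0,0,0,0]
}}

```text
clock: 20.0
position: [444.9, 18.7, 25.7]
ee_rot: [-0.05, 0.999, 0.005, 0.011]
contact_force: [-13.1, 3.5, 7.5]
gripper_width: 0.3
```

```bash
python3 g.py
```

```text
[-9.3  2.6  3.5] [444.8  18.6  25.5] 20.05
(np.float64(358.97196261682245), np.float64(204.17757009345794), 107)
bolt (np.float64(0.29344221500303747), np.float64(0.9399999999999996))
tip 3x 345 312
[[327.7, 192.8], [346.6, 196.1], [359.9, 204.8]]
```

Call:
{"name": "servo_tool", "arguments": {
  "turn": [
    [0,0,0],
    [0,0,0],
    [0,0,0],
    [0,0,0],
    [0,0,0]
  ],
  "dp": [
    [0.005,0,0.005],
    [0.005,0,0.005],
    [0.005,0,0.004],
    [0.005,0.001,0.004],
    [0.004,0,0.003]
  ],
  "fingers": [0,0,0,0,0]
}}

```text
clock: 20.68
position: [457.3, 17.2, 43.2]
ee_rot: [-0.047, 0.999, 0.003, -0.003]
contact_force: [-4.8, 2.2, 0.3]
gripper_width: 0.2
```

```bash
python3 g.py
```

```text
[-5.6  1.9  3. ] [457.8  17.3  43.5] 20.725
(np.float64(353.38235294117646), np.float64(199.65686274509804), 102)
bolt (np.float64(0.223719972484849), np.float64(0.7199999999999996))
tip 3x 345 312
[[327.7, 192.8], [346.6, 196.1], [359.9, 204.8]]
```

Call:
{"name": "servo_tool", "arguments": {
  "turn": [
    [0,0,0],
    [0,0,0],
    [0,0,0],
    [0,0,0],
    [0,0,0]
  ],
  "dp": [
    [0.006,0.001,0.004],
    [0.006,0.002,0.004],
    [0.006,0.002,0.003],
    [0.006,0.002,0.003],
    [0.006,0.001,0.003]
  ],
  "fingers": [0,0,0,0,0]
}}

```text
clock: 21.35
position: [475.2, 19.7, 58.4]
ee_rot: [-0.044, 0.999, -0.001, -0.019]
contact_force: [-7.0, 0.8, 3.8]
gripper_width: -0.1
```

```bash
python3 g.py
```

```text
[-5.9 -0.2  5.8] [476.1  19.8  58.9] 21.4
(np.float64(345.0550458715596), np.float64(195.55963302752295), 109)
bolt (np.float64(0.15210715919730372), np.float64(0.44999999999999973))
tip 3x 342 336
[[327.7, 192.8], [346.6, 196.1], [359.9, 204.8]]
```

Call:
{"name": "servo_tool", "arguments": {
  "turn": [
    [0,-0.01,0],
    [0,-0.01,0],
    [0,-0.01,0],
    [0,-0.01,0],
    [0,0,0]
  ],
  "dp": [
    [0.005,0.001,0.002],
    [0.005,0.001,0.002],
    [0.005,0.001,0.001],
    [0.005,0.001,0.001],
    [0.004,0.001,0.001]
  ],
  "fingers": [0,0,0,0,0]
}}

```text
clock: 22.02
position: [484.2, 20.0, 63.0]
ee_rot: [-0.041, 0.999, -0.006, -0.018]
contact_force: [-8.8, 1.3, 4.6]
gripper_width: -0.1
```

```bash
python3 g.py
```

```text
[-8.2  0.6  7.1] [484.5  20.   63.1] 22.075
(np.float64(340.99056603773585), np.float64(194.4245283018868), 106)
bolt (np.float64(0.1022407248821058), np.float64(0.33999999999999975))
tip 3x 342 345
[[327.7, 192.8], [346.6, 196.1], [359.9, 204.8]]
```

Call:
{"name": "servo_tool", "arguments": {
  "turn": [
    [0,-0.015,0],
    [0,-0.015,0],
    [0,-0.01,0],
    [0,-0.01,0],
    [0,0,0]
  ],
  "dp": [
    [0.006,0.001,0.001],
    [0.006,0.001,0.001],
    [0.006,0.001,0.001],
    [0.005,0.001,0.001],
    [0.004,0.001,0.0]
  ],
  "fingers": [0,0,0,0,0]
}}

```text
clock: 22.7
position: [489.1, 19.4, 64.1]
ee_rot: [-0.038, 0.999, -0.012, -0.018]
contact_force: [-10.4, -0.5, 7.0]
gripper_width: 0.1
```

```bash
python3 g.py
```

```text
[-9.4  0.8  7.6] [489.2  19.3  64. ] 22.75
(np.float64(338.85714285714283), np.float64(193.84761904761905), 105)
bolt (np.float64(0.19418767894705283), np.float64(0.2799999999999998))
tip 3x 345 348
[[327.7, 192.8], [346.6, 196.1], [359.9, 204.8]]
```

Call:
{"name": "servo_tool", "arguments": {
  "turn": [
    [0,-0.015,0],
    [0,-0.015,0],
    [0,-0.01,0],
    [0,0,0],
    [0,0,0]
  ],
  "dp": [
    [0.009,0.002,0],
    [0.009,0.002,0],
    [0.008,0.001,0],
    [0.004,0.001,0],
    [0,0,0.0]
  ],
  "fingers": [0,0,0,0,0]
}}

```text
clock: 23.38
position: [500.2, 18.9, 61.8]
ee_rot: [-0.034, 0.999, -0.018, -0.02]
contact_force: [-0.6, 0.1, 0.0]
gripper_width: 0.1
```

```bash
python3 g.py
```

```text
[-1.9  0.2  0.9] [500.4  19.   61.8] 23.425
(np.float64(333.62626262626264), np.float64(193.25252525252526), 99)
bolt (np.float64(0.15360228891541525), np.float64(0.14999999999999988))
tip 3x 345 345
[[327.7, 192.8], [346.6, 196.1], [359.9, 204.8]]
```

Call:
{"name": "servo_tool", "arguments": {
  "turn": [
    [0,0,0],
    [0,0,0],
    [0,0,0],
    [0,0,0],
    [0,0,0]
  ],
  "dp": [
    [0.003,0.001,0],
    [0.003,0.001,0],
    [0.002,0.001,0],
    [0.002,0,0],
    [0,0,0.0]
  ],
  "fingers": [0,0,0,0,0]
}}

```text
clock: 24.05
position: [510.6, 21.4, 61.7]
ee_rot: [-0.034, 0.999, -0.018, -0.021]
contact_force: [-1.7, -0.6, 1.3]
gripper_width: 0.2
```

```bash
python3 g.py
```

```text
[-0.8 -0.2  0. ] [510.6  21.4  61.7] 24.1
(np.float64(328.8936170212766), np.float64(192.85106382978722), 94)
bolt (np.float64(0.04537632893383026), np.float64(0.029999999999999943))
tip 3x 342 318
[[327.7, 192.8], [346.6, 196.1], [359.9, 204.8]]
```

Call:
{"name": "servo_tool", "arguments": {
  "turn": [
    [0,0,0],
    [0,0,0],
    [0,0,0],
    [0,0,0],
    [0,0,0]
  ],
  "dp": [
    [0.001,0,0],
    [0.001,0,0],
    [0.001,0,0],
    [0,0,0],
    [0,0,0]
  ],
  "fingers": [0,0,0,0,0]
}}

```text
clock: 24.72
position: [513.1, 21.6, 61.7]
ee_rot: [-0.034, 0.999, -0.018, -0.022]
contact_force: [-2.5, -0.2, 2.2]
gripper_width: -0.1
```

```bash
python3 g.py
```

```text
[-2.1 -0.7  1.4] [513.1  21.6  61.7] 24.775
(np.float64(327.6185567010309), np.float64(192.77319587628867), 97)
bolt (np.float64(0.0605402858395284), np.float64(-5.551115123125783e-17))
tip 3x 345 318
[[327.7, 192.8], [346.6, 196.1], [359.9, 204.8]]
```

Vision says it is home; now I feel for the stop.

Call:
{"name": "servo_tool", "arguments": {
  "turn": [
    [0,0,0],
    [0,0,0],
    [0,0,0],
    [0,0,0],
    [0,0,0]
  ],
  "dp": [
    [0.001,0,0],
    [0.001,0,0],
    [0,0,0],
    [0,0,0],
    [0,0,0]
  ],
  "fingers": [0,0,0,0,0]
}}

```text
clock: 25.4
position: [514.9, 21.6, 61.7]
ee_rot: [-0.034, 0.999, -0.018, -0.022]
contact_force: [-3.2, -0.1, 2.5]
gripper_width: 0.4
```

Call:
{"name": "servo_tool", "arguments": {
  "turn": [
    [0,0,0],
    [0,0,0],
    [0,0,0],
    [0,0,0],
    [0,0,0]
  ],
  "dp": [
    [0.001,0,0],
    [0.001,0,0],
    [0,0,0],
    [0,0,0],
    [0,0,0]
  ],
  "fingers": [0,0,0,0,0]
}}

```text
clock: 26.02
position: [516.0, 21.6, 61.6]
ee_rot: [-0.034, 0.999, -0.018, -0.023]
contact_force: [-4.1, 1.0, 2.4]
gripper_width: 0.1
```

```bash
python3 g.py
```

```text
[-3.9  0.4  2.9] [516.   21.6  61.6] 26.075
(np.float64(326.247311827957), np.float64(192.752688172043), 93)
bolt (np.float64(0.20441173985390587), np.float64(-0.040000000000000036))
tip 3x 345 318
[[327.7, 192.8], [346.6, 196.1], [359.9, 204.8]]
```

Call:
{"name": "servo_tool", "arguments": {
  "turn": [
    [0,0,0],
    [0,0,0],
    [0,0,0],
    [0,0,0],
    [0,0,0]
  ],
  "dp": [
    [0.002,0,0],
    [0.002,0,0],
    [0,0,0],
    [0,0,0],
    [0,0,0]
  ],
  "fingers": [0,0,0,0,0]
}}

```text
clock: 26.7
position: [516.0, 21.0, 61.1]
ee_rot: [-0.034, 0.999, -0.019, -0.027]
contact_force: [-4.2, 0.3, 2.6]
gripper_width: 0.0
```

```bash
python3 g.py
```

```text
[-4.   0.3  2.8] [516.   21.1  61.1] 26.75
(np.float64(326.08988764044943), np.float64(192.7865168539326), 89)
bolt (np.float64(0.0647148778415478), np.float64(-0.040000000000000036))
tip 3x 345 318
[[327.7, 192.8], [346.6, 196.1], [359.9, 204.8]]
```

Call:
{"name": "servo_tool", "arguments": {
  "turn": [
    [0,0,0],
    [0,0,0],
    [0,0,0],
    [0,0,0],
    [0,0,0]
  ],
  "dp": [
    [-0.004,0,0],
    [-0.02,0,0],
    [-0.04,0,0.01],
    [-0.04,0,0.03],
    [-0.02,0,0.04]
  ],
  "fingers": [0,0,0,0,0]
}}

```text
clock: 27.38
position: [394.9, 21.9, 140.6]
ee_rot: [-0.034, 0.999, -0.018, -0.023]
contact_force: [1.4, 0.5, 0.4]
gripper_width: 0.2
```

Call:
{"name": "servo_tool", "arguments": {
  "turn": [
    [0,0,0],
    [0,0,0],
    [0,0,0],
    [0,0,0],
    [0,0,0]
  ],
  "dp": [
    [0,-0.04,0.03],
    [0,-0.05,0],
    [0,-0.05,0],
    [0,-0.02,0],
    [0,0,0]
  ],
  "fingers": [0,0,0,0,0]
}}

```text
clock: 28.0
position: [402.2, -141.0, 178.1]
ee_rot: [-0.037, 0.999, -0.018, -0.008]
contact_force: [-1.5, -0.7, 0.5]
gripper_width: -0.2
```

```bash
python3 g.py; python3 - <<'E'
from h import *
cs=get_image("side");ct=get_image("top");I=cs["img"][:,:,::-1];J=ct["img"][:,:,::-1]
r=redgrip(ct,(300,190,30,60));q=redgrip(cs,(310,180,30,40));p,e=tri(ray(ct,*r[:2]),ray(cs,*q[:2]));print(r,q,"grip",p,e,"expect",W(-44,0,110))
cv2.imwrite("pics/k.png",np.hstack([cv2.resize(I[150:270,270:350],(400,600)),cv2.resize(J[150:270,280:360],(400,600))]))
E
```

```text
[-0.3 -0.8  0.4] [ 402.1 -140.4  178.1] 28.05
(np.float64(326.8440366972477), np.float64(192.45871559633028), 109)
bolt (np.float64(0.36721534654030824), np.float64(-0.020000000000000046))
tip 3x 345 315
[[327.7, 192.8], [346.6, 196.1], [359.9, 204.8]]
(np.float64(309.79824561403507), np.float64(219.640350877193), 114) (np.float64(326.8440366972477), np.float64(192.45871559633028), 109) grip [539.86078449  26.0694635  109.47849504] 2.586726226805492 expect [539.1860767   27.45770796 110.        ]
```

View pics/k.png

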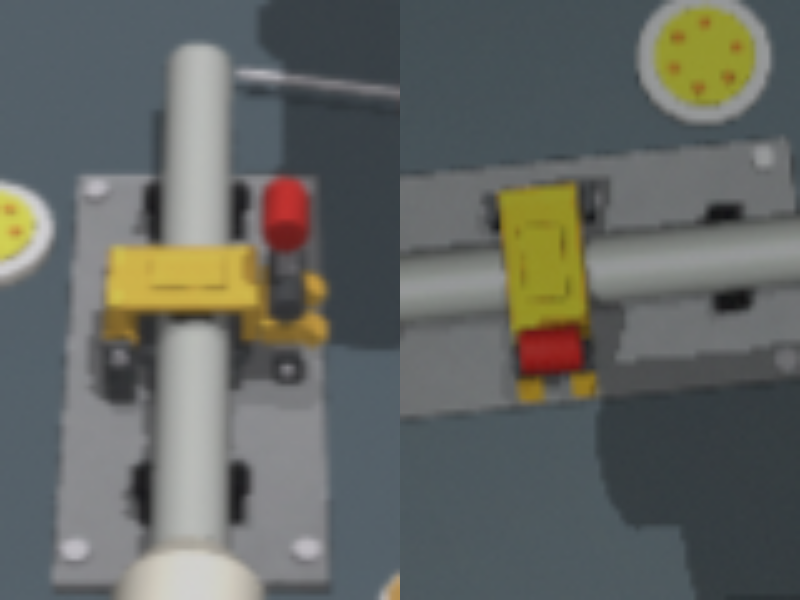

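```bash
python3 -c "from bench import *;print(job_done())"
```

```text
the job is handed in; nothing more can be done
None
```

The lamp stem is clamped: the yellow cap is shut and the bolt stands home in its slot. I handed the job in at about 28 s of the 67 s allowed; no verdict came back.

**What I did:** I swung the cap over with the closed fingers until it dropped onto the stem, then checked it in a picture: about 0.065 rad, with the bolt still at about 0.95 rad. I then pushed the bolt up by its red grip, over the hump, in small steps. At the end it stopped moving, with about 4 N sideways at the grip, so I backed off.

**Last checks:**
- **Bolt:** the two cameras put the grip within 0.7 mm of its home position along the swing, about -0.01 rad. The side camera alone read -0.02 rad. While the finger still partly hid the grip it had read -0.04 rad.
- **Cap:** the last picture shows it shut under the nut; I did not measure its final angle on its own.
- **Other things:** the stem, the LED disc and the visible part of the screwdriver look unmoved. The tin is barely in that last picture, so I did not confirm it, but the arm never went close to it.
- **Arm:** it is clear of everything, and the force reading is about 0.

**What disagreed:**
- The closed fingertips really sit about 20 mm higher than the reported tool position. Because of that, the first two pushes left the cap at about 0.65 rad, and the first pass at the bolt slid over the grip. I corrected for it both times.
- The clamp's position differed by about 3 mm between the two cameras.

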